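# Find the socket that fits the sunk nut

## Robot

A 6-joint arm with a two-finger parallel gripper is mounted at the origin on the work surface. World frame = base frame: x ahead of the robot, y to its left, z up, the work surface at z = 0. Lengths are in m, angles in degrees, forces in N, time in s.
With the tool pointing down it reaches from about 0.375 to 0.9 m from the base axis. Payload 3.1 kg.
Tool frame: the origin (TCP) lies at the very end of the fingers, on their centre line; the grasp point (between the pads) lies 19 mm behind it; z points along the fingers, x is the direction in which the jaws open and shut, and the axes are right-handed (so a half turn about z gives the same grasp; the last joint's range is limited). The gripper opens to 87 mm and grips with 3 to 60 N. Pads are 19 mm wide; open, the fingers measure 117 mm over their backs; the gripper's body (75 mm by 190 mm) begins 51 mm behind the grasp point.
Start: joints at [62.481, 30.224, 82.088, -0, 67.689, -10.227], TCP at [0.186, 0.597, 0.223] pointing down, gripper open.
Joint ranges: [-176.69, 176.69], [-43.24, 126.21], [12.49, 139.97], [-82, 262], [0, 151.66], [-163.58, 163.58]. Speed limits (degrees/s): [159.86, 159.86, 180, 180, 180, 180].

## Interface

Orientations are given as a 3x3 rotation matrix whose columns are the frame's x, y, z axes.
In Python, from rig import read_state, capture, bot gives the robot as it stands.
- The arm moves only by the shell command python3 -m crank 'ROWS' [OPENING]. ROWS is JSON, a list of rows, each a list of 2 entries, a list of its own where there are three numbers: the shift along the tool's x, y, z in cm, then the turn, a rotation vector about the tool's x, y, z in rad. In form: [[[dx, dy, dz], [wx, wy, wz]], ...]. A call has 1 to 12 rows; each row shifts and turns the commanded pose from where the row before left it, along the tool's axes as they then stand; what a row does not reach is not made up. A row lasts 1/10 s, in which the tool goes at most 50 mm and 8.59 degrees, less where a joint would pass 70% of its speed; a pose out of reach is approached as far as the arm can. A call with a gripper value outside its range is refused whole. OPENING is the closure, from -1 (fully open) to 1 (shut), set as the call begins (- or left out, the last holds). The fingers move at their own pace and stop on an object; the grip force is fixed at half the most. Time passes only in rows, so rows that do not move let the fingers close. It gives the time, the measured TCP pose, the force and the opening at its end, in the units of the state.
- read_state(): the state, without advancing time (a new reading comes with each control period).
- capture(name): name is "side" or "top" or "wrist"; returns a dict with "pixels" (420x560x3 uint8, red, green, blue), "camera_matrix" (3x3 intrinsics, pixels), "dist" ([k1, k2, p1, p2, k3] as OpenCV has them; the pictures are not rectified), "R" (3x3) and "t" (3): a world point X has camera coordinates R X + t. Camera axes: x right, y down, z forward; pixel columns grow to the right and rows downward; lengths in m; the calibration is good to about 2 mm. A picture is of the moment at which its call begins. There is no depth.
- bot.hand_in(): hands the job in, once; it reports no verdict.
The state is a dict: "time_s": time; "joint_positions": joint angles; "qvel": joint speeds; "tau": joint torques, N m; "position": TCP position; "tcp_rot": TCP orientation; "force": force on the tool from outside, world axes, zero at the start; "moment": the same for the moment, N m; "opening": opening from 0.0 (shut) to 1.0 (fully open).
Only numpy, scipy, OpenCV 4.12 (cv2) and the standard library are available. Lean on these libraries where they do the work, as an engineer would, in place of code of your own. Each camera call takes 0.05 s, during which the arm holds its last target.

## Task

Try the sockets on the nut of the middle outlet of the grey connection block and find the one of the three that fits: the right one goes fully home over the nut, the wrong ones stop on the nut's top or on the cup's rim. Finish with the right socket fully home and upright on that middle nut, still gripped in the gripper (do not let go), and with the other two sockets standing upright on the steel tray. Leave the mug, the tumbler and the box of stirrers where they are.

Things in the scene. Friction and masses are not known exactly. Their poses are not given: they have to be found in the camera images.
- small_socket_centre (a point): The small socket: steel, mouth down, 80 mm tall; round body 30 mm across, 40 mm high, hex bore 24 mm deep from below; 25 mm round collar 40 to 43 mm up; then the adapter, 20 mm square, up to 80 mm: grip that. 0.15 to 0.45 kg. Point on its axis 40 mm above the mouth; z up, x and y square to the adapter's sides; two of the bore's six flats are square to x. Bore size unmarked.
- medium_socket_centre (a point): The medium socket: steel, mouth down, 80 mm tall; round body 37 mm across, 40 mm high, hex bore 24 mm deep from below; 25 mm round collar 40 to 43 mm up; then the adapter, 20 mm square, up to 80 mm: grip that. 0.15 to 0.45 kg. Point on its axis 40 mm above the mouth; z up, x and y square to the adapter's sides; two of the bore's six flats are square to x. Bore size unmarked.
- large_socket_centre (a point): The large socket: steel, mouth down, 80 mm tall; round body 44 mm across, 40 mm high, hex bore 24 mm deep from below; 25 mm round collar 40 to 43 mm up; then the adapter, 20 mm square, up to 80 mm: grip that. 0.15 to 0.45 kg. Point on its axis 40 mm above the mouth; z up, x and y square to the adapter's sides; two of the bore's six flats are square to x. Bore size unmarked.
- cup_floor (a point): Middle outlet of the block: an aluminium cup 60 mm across, in it a fixed brass hex nut. Point on their axis at the cup's floor, z up; two of the nut's six flats are square to x. Rim 8 mm above the floor, nut top 17 mm (its top 3 mm stepped in as a lead). The right socket goes down round the nut to rest on the floor, its point 40 mm above this one, with 1 mm play a side, 9 degrees of twist.
- tray: Fixed shallow steel tray, 120 mm (x) by 270 mm (y), rim 10 mm high, floor about 4 mm thick. Origin under its centre. The three sockets start on it in a row along y, 85 mm apart, in any order.
- mug: Black mug, 80 mm across, 95 mm high, with a handle; leave alone. Origin at its underside.
- tumbler: Upturned glass tumbler, 76 mm across below, 88 mm high; leave alone. Origin at its underside.
- stirrer_box: White open box, 90 x 160 mm and 55 mm high, with wooden stirrers standing in it to about 90 mm; leave alone. Origin at its underside.
- block: Fixed grey connection block, 90 x 270 x 30 mm, origin under its centre, with three such outlets along its y, 85 mm apart, in changing order: nuts 18, 24, 30 mm across flats, cups to suit; one socket fits each, by order of size. Too small a socket stops on the nut's top (its point about 57 mm above the cup floor), too big a one on the rim (about 48 mm).

How it is judged:
By the outcome, as a careful person would: the job done as asked, in the order asked, and still so for the second after the job is handed in, while the arm keeps its last pose, push and grip.
It also fails if it takes over 64 s, if anything falls off the work surface, if the arm or the gripper's body presses on something with over 40 N, if the wrist force passes 120 N, or if a joint passes its speed limit or range.

## Working session

There is one attempt and no reset: what is moved stays moved. The work goes in short steps, Python scripts to look and compute and a shell command to move; the robot and the scene stay as the last step left them, time stands still between calls to the robot, and variables do not carry over. Pictures are saved under pics/ and viewed, and the job is handed in when it is done.

```bash
ls; mkdir -p pics
python3 - <<'E'
from rig import read_state, capture, bot
import cv2
s=read_state()
for k,v in s.items(): print(k,v)
for n in ("side","top","wrist"):
    c=capture(n); cv2.imwrite(f"pics/{n}0.png",c["pixels"][:,:,::-1])
    print(n,c["camera_matrix"],c["dist"],c["R"],c["t"])
E
```

```text
pics
time_s 0.0
joint_positions [ 6.24809171e+01  3.02771671e+01  8.21547425e+01 -2.28037411e-03
  6.76881907e+01 -1.02276492e+01]
qvel [ 0.03033301 -0.06797344  0.13854512 -0.08041363 -0.03741557  0.00648996]
tau [ 4.67739119e-04 -4.40041888e+01 -1.76588684e+01  6.31766533e-02
  5.81886142e-02 -1.81299079e-04]
position [0.185422   0.5961154  0.22160004]
tcp_rot [[ 2.97216692e-01  9.54809595e-01 -9.35856344e-04]
 [ 9.54807811e-01 -2.97217975e-01 -1.87599230e-03]
 [-2.06936877e-03 -3.35986723e-04 -9.99997802e-01]]
force [1.05585686 0.9568308  1.34847627]
moment [ 0.00682895 -0.02758102  0.01085906]
opening 0.9973715677268468
side [[447.69269025   0.         275.16717395]
 [  0.         447.69269025 213.68660158]
 [  0.           0.           1.        ]] [0.03672082 0.         0.         0.         0.        ] [[ 0.89306764 -0.44978482  0.01112684]
 [-0.30475912 -0.62293573 -0.72046717]
 [ 0.3309865   0.64003491 -0.69339977]] [-0.54337484  0.21019149  0.76656864]
top [[422.52736556   0.         276.80527474]
 [  0.         422.52736556 204.73616198]
 [  0.           0.           1.        ]] [-0.01045945  0.          0.          0.          0.        ] [[-0.00386753 -0.99998876  0.00274381]
 [-0.97976726  0.00324024 -0.20011402]
 [ 0.20010288 -0.00346224 -0.97976877]] [0.01049517 0.60871222 0.95354294]
wrist [[312.47041792   0.         278.82078728]
 [  0.         312.47041792 211.82245452]
 [  0.           0.           1.        ]] [-0.04124598  0.          0.          0.          0.        ] [[ 0.29809772  0.95453283 -0.00219503]
 [ 0.92317661 -0.28771915  0.2548777 ]
 [ 0.24265758 -0.07800487 -0.96697081]] [-0.62346907 -0.02993997  0.39011593]
```

View pics/side0.png

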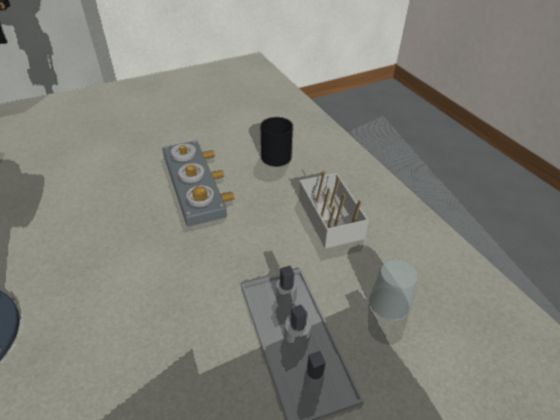

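View pics/top0.png

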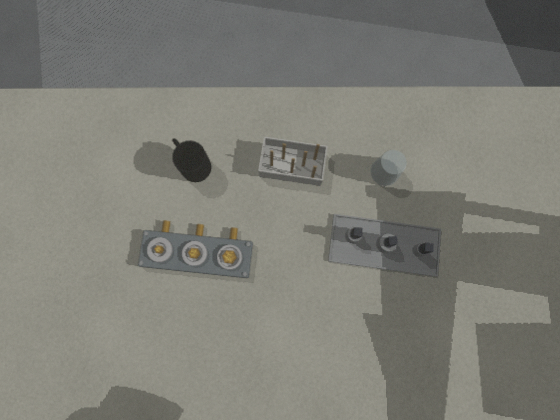

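View pics/wrist0.png

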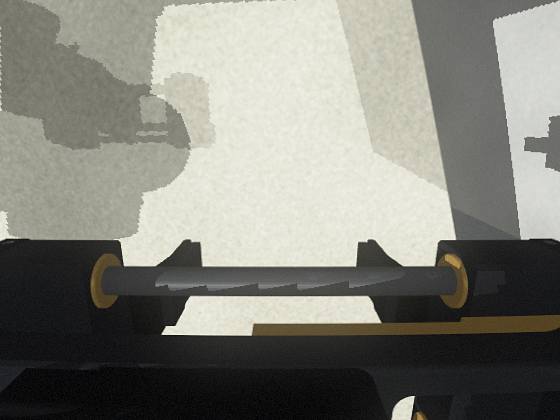

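Run:
```python
import cv2,numpy as np
t=cv2.imread("pics/top0.png")
a=cv2.resize(t[215:285,130:262],None,fx=6,fy=6,interpolation=cv2.INTER_CUBIC)
cv2.imwrite("pics/zb.png",a)
a=cv2.resize(t[205:285,320:450],None,fx=6,fy=6,interpolation=cv2.INTER_CUBIC)
cv2.imwrite("pics/zt.png",np.clip(a*1.6,0,255).astype(np.uint8))
t=cv2.imread("pics/side0.png")
a=cv2.resize(t[260:420,235:365],None,fx=3.7,fy=3.7,interpolation=cv2.INTER_CUBIC)
b=cv2.resize(t[130:230,155:245],None,fx=3.7,fy=3.7,interpolation=cv2.INTER_CUBIC)
c=np.zeros((592,800,3),np.uint8);a=np.clip(a*1.6,0,255).astype(np.uint8)[:592,:460]; c[:a.shape[0],:a.shape[1]]=a; b=b[:, :330]; c[:b.shape[0],465:465+b.shape[1]]=b
cv2.imwrite("pics/zs.png",c)
```

```text
(no output)
```

View pics/zb.png

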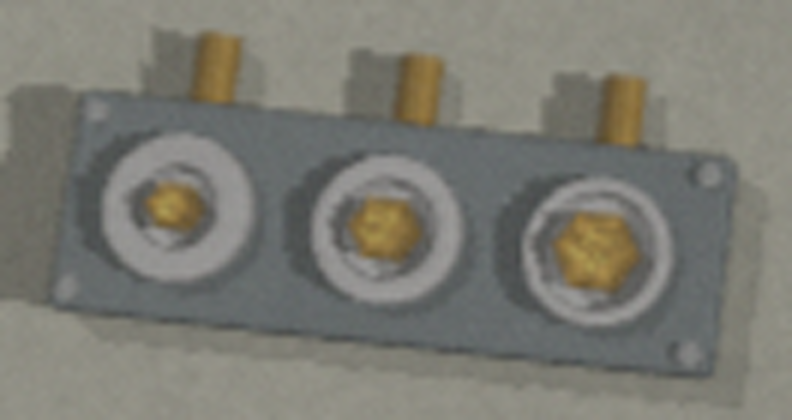

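View pics/zt.png

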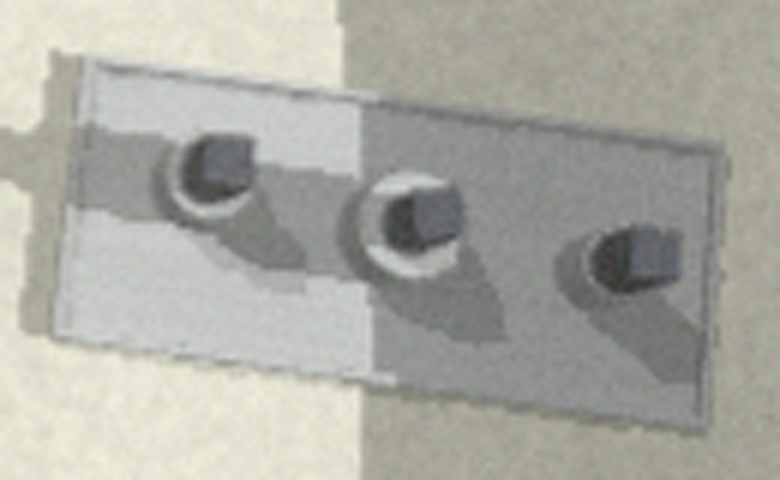

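View pics/zs.png

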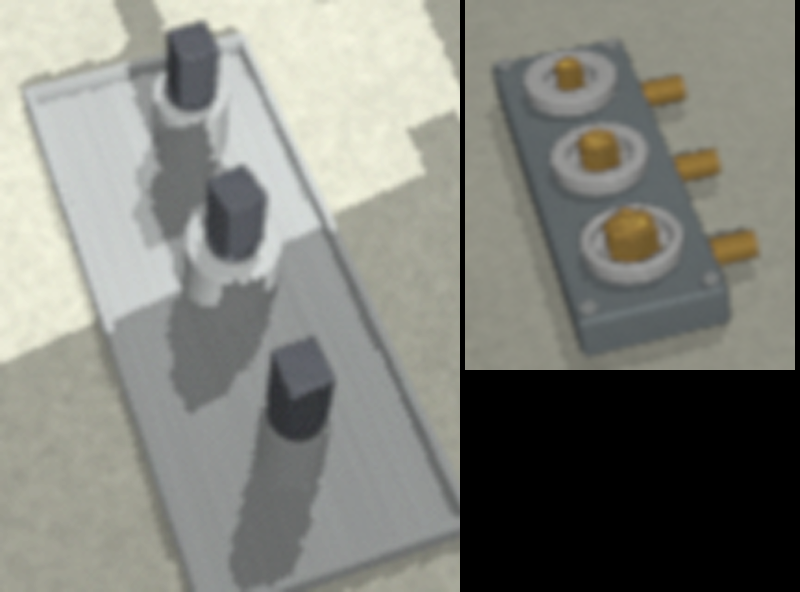

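```bash
cat > h.py <<'E'
import numpy as np,cv2
from rig import read_state,capture
def ray(c,uv):
    p=cv2.undistortPoints(np.array([[uv]],float),np.array(c["camera_matrix"]),np.array(c["dist"]))[0,0]
    R=np.array(c["R"]);t=np.array(c["t"]); return -R.T@t, R.T@np.array([p[0],p[1],1.])
def plane(c,uv,z):
    o,d=ray(c,uv); return o+d*(z-o[2])/d[2]
def tri(c1,a,c2,b):
    o1,d1=ray(c1,a);o2,d2=ray(c2,b)
    s=np.linalg.lstsq(np.c_[d1,-d2],o2-o1,rcond=None)[0]
    p,q=o1+s[0]*d1,o2+s[1]*d2
    return (p+q)/2,np.linalg.norm(p-q)
def proj(c,X):
    r,_=cv2.Rodrigues(np.array(c["R"]))
    return cv2.projectPoints(np.array(X,float).reshape(-1,1,3),r,np.array(c["t"],float),np.array(c["camera_matrix"]),np.array(c["dist"]))[0].reshape(-1,2)
def yaw(v): return np.degrees(np.arctan2(v[1],v[0]))
def save(c,n): cv2.imwrite("pics/"+n,c["pixels"][:,:,::-1])
E
python3 - <<'E'
from h import *
np.set_printoptions(precision=4,suppress=True)
T=capture("top");S=capture("side")
f=lambda u,o,k:np.array([(u[0]+.5)/k-.5+o[0],(u[1]+.5)/k-.5+o[1]])
zt=[(228,160),(439,210),(655,256)]; zs=[(191,33),(237,181),(302,352)]
for a,b in zip(zt,zs): print("socket top",tri(T,f(a,(320,205),6),S,f(b,(235,260),3.7)))
zb=[(174,208),(384,230),(597,251)]; zn=[(568-465,66),(600-465,140),(630-465,221)]
for a,b in zip(zb,zn): print("nut",tri(T,f(a,(130,215),6),S,f(b,(155,130),3.7)), plane(T,f(a,(130,215),6),.047))
for a in [(83,60),(720,148),(708,432),(55,338)]: print("tray rim corner",plane(T,f(a,(320,205),6),.010))
for a in [(82,93),(735,158),(712,375),(55,305)]: print("block corner",plane(T,f(a,(130,215),6),.030))
for a in [(178,208),(387,229),(597,251)]: print("cup",plane(T,f(a,(130,215),6),.038))
E
```

```text
socket top (array([ 0.5397, -0.1781,  0.0865]), np.float64(0.0013164053394592178))
socket top (array([ 0.5199, -0.2586,  0.0862]), np.float64(0.0016695018187342695))
socket top (array([ 0.5027, -0.3402,  0.0882]), np.float64(0.00044118835480459366))
nut (array([0.5035, 0.29  , 0.0501]), np.float64(0.0007523090115734686)) [0.5042 0.2908 0.047 ]
nut (array([0.4954, 0.2061, 0.0508]), np.float64(0.0010760702186945967)) [0.4952 0.2069 0.047 ]
nut (array([0.4858, 0.1215, 0.0542]), np.float64(0.000648089280164715)) [0.4867 0.1222 0.047 ]
tray rim corner [ 0.5935 -0.1342  0.01  ]
tray rim corner [ 0.5553 -0.3992  0.01  ]
tray rim corner [ 0.4384 -0.3849  0.01  ]
tray rim corner [ 0.4777 -0.1192  0.01  ]
block corner [0.5529 0.3355 0.03  ]
block corner [0.5254 0.0688 0.03  ]
block corner [0.4386 0.0773 0.03  ]
block corner [0.4671 0.3413 0.03  ]
cup [0.5051 0.2917 0.038 ]
cup [0.4964 0.2075 0.038 ]
cup [0.4874 0.1232 0.038 ]
```

```bash
cat >> h.py <<'E'
def plan(tx,ty,tz,ty_yaw,n,start=None):
    s=read_state(); p=np.array(s["position"]) if start is None else np.array(start[:3],float)
    R=np.array(s["tcp_rot"]); y0=np.arctan2(R[1,0],R[0,0]) if start is None else np.radians(start[3])
    d=(np.radians(ty_yaw)-y0+np.pi)%(2*np.pi)-np.pi
    D=(np.array([tx,ty,tz])-p)/n
    out=[]
    for i in range(n):
        a=y0+d*i/n
        out.append([[round(100*(D[0]*np.cos(a)+D[1]*np.sin(a)),2),round(100*(D[0]*np.sin(a)-D[1]*np.cos(a)),2),round(-100*D[2],2)],[0,0,round(-d/n,3)]])
    print(out)
def st():
    s=read_state();R=np.array(s["tcp_rot"])
    print("t %.2f"%s["time_s"],np.round(s["position"],4),"yaw %.2f"%yaw(R[:,0]),"tilt",np.round(R[:2,2],4),"F",np.round(s["force"],1),"M",np.round(s["moment"],2),"open %.3f"%s["opening"])
E
python3 -c "
from h import *
st();plan(.50,.147,.22,-6,12)"
```

```text
t 0.25 [0.1856 0.5965 0.2221] yaw 72.71 tilt [-0.0005 -0.0009] F [-0.1  0.1  0.6] M [ 0.01 -0.03  0.05] open 0.997
[[[np.float64(-2.8), np.float64(3.61), np.float64(0.02)], [0, 0, np.float64(0.114)]], [[np.float64(-2.37), np.float64(3.91), np.float64(0.02)], [0, 0, np.float64(0.114)]], [[np.float64(-1.9), np.float64(4.16), np.float64(0.02)], [0, 0, np.float64(0.114)]], [[np.float64(-1.42), np.float64(4.35), np.float64(0.02)], [0, 0, np.float64(0.114)]], [[np.float64(-0.91), np.float64(4.48), np.float64(0.02)], [0, 0, np.float64(0.114)]], [[np.float64(-0.39), np.float64(4.55), np.float64(0.02)], [0, 0, np.float64(0.114)]], [[np.float64(0.13), np.float64(4.57), np.float64(0.02)], [0, 0, np.float64(0.114)]], [[np.float64(0.65), np.float64(4.52), np.float64(0.02)], [0, 0, np.float64(0.114)]], [[np.float64(1.16), np.float64(4.42), np.float64(0.02)], [0, 0, np.float64(0.114)]], [[np.float64(1.66), np.float64(4.26), np.float64(0.02)], [0, 0, np.float64(0.114)]], [[np.float64(2.14), np.float64(4.04), np.float64(0.02)], [0, 0, np.float64(0.114)]], [[np.float64(2.58), np.float64(3.77), np.float64(0.02)], [0, 0, np.float64(0.114)]]]
```

```bash
sed -i 's/^    print(out)/    print(str(out).replace("np.float64(","").replace(")",""))/' h.py
python3 -m crank '[[[-2.8,3.6,0],[0,0,0.114]],[[-2.4,3.9,0],[0,0,0.114]],[[-1.9,4.2,0],[0,0,0.114]],[[-1.4,4.35,0],[0,0,0.114]],[[-0.9,4.5,0],[0,0,0.114]],[[-0.4,4.55,0],[0,0,0.114]],[[0.1,4.6,0],[0,0,0.114]],[[0.65,4.5,0],[0,0,0.114]],[[1.2,4.4,0],[0,0,0.114]],[[1.7,4.3,0],[0,0,0.114]],[[2.1,4.0,0],[0,0,0.114]],[[2.6,3.8,0],[0,0,0.114]]]'
python3 -m crank '[[[0,0,0],[0,0,0]],[[0,0,0],[0,0,0]]]'
python3 - <<'E'
from h import *
st();c=capture("wrist");save(c,"w1.png")
E
```

```text
time_s: 1.45
position: [0.5028, 0.1459, 0.2226]
tcp_rot: [[0.995, -0.104, 0.0], [-0.104, -0.995, 0.0], [0.0, -0.0, -1.0]]
force: [0.4, -0.1, -0.0]
opening: 0.999
time_s: 1.65
position: [0.5022, 0.1467, 0.2223]
tcp_rot: [[0.995, -0.101, -0.001], [-0.101, -0.995, 0.0], [-0.001, -0.0, -1.0]]
force: [0.2, 0.0, 0.6]
opening: 0.996
t 1.65 [0.5022 0.1467 0.2223] yaw -5.79 tilt [-0.0009  0.0004] F [0.2 0.  0.6] M [-0.03  0.04  0.01] open 0.996
```

View pics/w1.png

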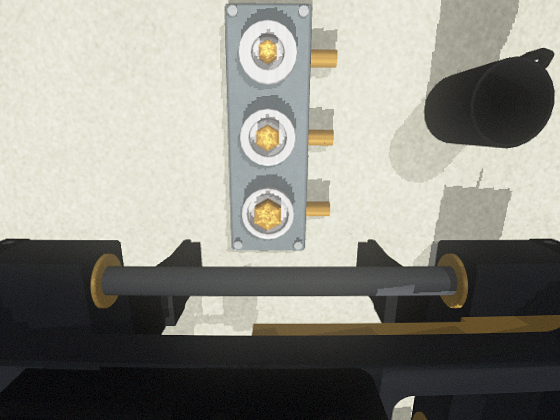

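Run:
```python
from h import *
np.set_printoptions(precision=4,suppress=True)
c=capture("wrist"); im=c["pixels"]; hsv=cv2.cvtColor(im,cv2.COLOR_RGB2HSV)
m=((hsv[:,:,0]>12)&(hsv[:,:,0]<30)&(hsv[:,:,1]>110)&(hsv[:,:,2]>90)).astype(np.uint8); m[235:]=0
n,l,s,ce=cv2.connectedComponentsWithStats(m)
for i in range(1,n):
    if s[i,4]>60: print("brass",s[i],ce[i],plane(c,ce[i],.047)[:2], "AFapprox mm",np.sqrt(s[i,4]*1.1547/1)/312*336*1.0)
# block: grey-blue
m=((hsv[:,:,0]>90)&(hsv[:,:,0]<125)&(hsv[:,:,1]>35)&(hsv[:,:,2]>70)).astype(np.uint8);m[262:]=0;m[:,:200]=0;m[:,340:]=0
m=cv2.morphologyEx(m,cv2.MORPH_CLOSE,np.ones((7,7)))
cs,_=cv2.findContours(m,0,2); k=max(cs,key=cv2.contourArea); print(cv2.minAreaRect(k))
xs=[];
for y in range(20,235,5):
    r=np.where(m[y])[0]
    xs.append((r.min(),r.max(),y))
xs=np.array(xs,float)
for j in (0,1):
    P=np.array([plane(c,(a[j],a[2]),.03) for a in xs]); v,x0=np.polyfit(P[:,1],P[:,0],1); print("edge x at y=.206:",x0+v*.206,"yaw",-np.degrees(np.arctan(v)))
# white rims
g=((hsv[:,:,1]<30)&(hsv[:,:,2]>150)).astype(np.uint8)
g[:,:238]=0;g[:,298:]=0;g[240:]=0
cs,_=cv2.findContours(g,0,2)
for k in cs:
    if cv2.contourArea(k)>1000:
        e=cv2.fitEllipse(cv2.convexHull(k)); print("rim",e); 
        for z in(.038,.047):print(plane(c,e[0],z)[:2])
```

```text
brass [260  41  18  23 312] [268.6891  52.0801] [0.505  0.2923] AFapprox mm 20.440737605237093
brass [312  51  27  17 436] [324.5069  59.0115] [0.5598 0.2805] AFapprox mm 24.16364857437791
brass [258 126  22  26 424] [268.467  138.2193] [0.4958 0.209 ] AFapprox mm 23.828801229758437
brass [310 131  25  15 367] [321.8038 138.0082] [0.5517 0.2036] AFapprox mm 22.1693162332202
brass [256 200  26  31 604] [268.5132 215.3907] [0.4868 0.1252] AFapprox mm 28.440533288386323
brass [307 203  24  14 324] [318.642  209.5556] [0.5431 0.1263] AFapprox mm 20.83011997624719Traceback (most recent call last):
  File "<stdin>", line 11, in <module>
ValueError: max() iterable argument is empty
```

Run:
```python
from h import *
np.set_printoptions(precision=4,suppress=True)
c=capture("wrist"); im=c["pixels"]; hsv=cv2.cvtColor(im,cv2.COLOR_RGB2HSV)
print([ (p,im[p[1],p[0]]) for p in [(235,100),(300,180),(250,95),(247,150),(210,100),(290,120),(268,100)]])
d=im[:,:,2].astype(int)-im[:,:,0]
m=(d>8).astype(np.uint8);m[262:]=0;m[:,:200]=0;m[:,340:]=0
m=cv2.morphologyEx(m,cv2.MORPH_OPEN,np.ones((3,3)));m=cv2.morphologyEx(m,cv2.MORPH_CLOSE,np.ones((9,9)))
xs=np.array([(np.where(m[y])[0].min(),np.where(m[y])[0].max()+1,y) for y in list(range(90,115,3))+list(range(170,195,3))+list(range(15,40,4))+list(range(220,240,4))],float)
for j in (0,1):
    P=np.array([plane(c,(a[j],a[2]),.03) for a in xs]); v,x0=np.polyfit(P[:,1],P[:,0],1); print("edge x at y=.206:",x0+v*.206,"yaw",-np.degrees(np.arctan(v)),(P[:,0]-x0-v*P[:,1]).std())
    if j==0: print(P[:3])
b=cv2.resize(im[90:190,215:315],None,fx=6,fy=6,interpolation=cv2.INTER_CUBIC);cv2.imwrite("pics/w1z.png",b[:,:,::-1])
```

```text
[((235, 100), array([158, 166, 168], dtype=uint8)), ((300, 180), array([162, 171, 173], dtype=uint8)), ((250, 95), array([164, 172, 172], dtype=uint8)), ((247, 150), array([236, 235, 234], dtype=uint8)), ((210, 100), array([228, 228, 214], dtype=uint8)), ((290, 120), array([173, 172, 171], dtype=uint8)), ((268, 100), array([116, 120, 122], dtype=uint8))]
edge x at y=.206: 0.4583953697357087 yaw -3.7861813775510518 0.012172837012594325
[[0.4591 0.2636 0.03  ]
 [0.4608 0.2603 0.03  ]
 [0.4604 0.2573 0.03  ]]
edge x at y=.206: 0.537128576869773 yaw -5.857428014042021 0.0028363606249173015
```

View pics/w1z.png

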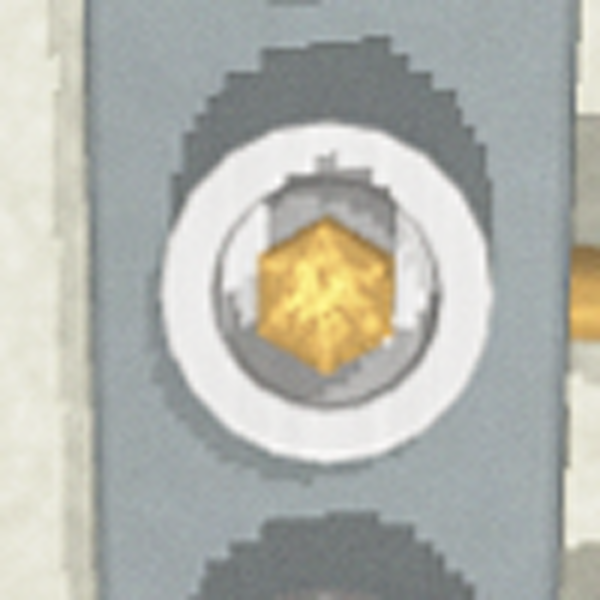

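Run:
```python
from h import *
np.set_printoptions(precision=4,suppress=True)
c=capture("wrist");st()
f=lambda u:np.array([(u[0]+.5)/6-.5+215,(u[1]+.5)/6-.5+90])
for z in (.034,.038,.042,.046): print(z,plane(c,f((327.5,292.5)),z),np.linalg.norm(plane(c,f((163,290)),z)-plane(c,f((492,290)),z)),np.linalg.norm(plane(c,f((327,122)),z)-plane(c,f((327,463)),z)))
for z in (.047,.051,.055): print(z,plane(c,f((326,297)),z))
# block edges at block top z .03, left(93,300)->right(563,300) width .09
for z in (.03,):
  a=plane(c,f((87,20)),z);b=plane(c,f((101,590)),z);e=plane(c,f((575,100)),z);g=plane(c,f((563,590)),z)
  print(a,b,e,g,yaw(a-b)-90,yaw(e-g)-90)
```

```text
t 1.85 [0.5008 0.1488 0.2225] yaw -5.54 tilt [-0.0009  0.0002] F [-1.1  0.5 -0.2] M [-0.09  0.06  0.03] open 1.000
0.034 [0.4955 0.2094 0.034 ] 0.0599812855722415 0.060852723535559795
0.038 [0.4956 0.2095 0.038 ] 0.05929615836389583 0.060157642458213874
0.042 [0.4957 0.2096 0.042 ] 0.05861103115555021 0.059462561380867925
0.046 [0.4959 0.2097 0.046 ] 0.0579259039472046 0.058767480303522
0.047 [0.4956 0.209  0.047 ]
0.051 [0.4957 0.2091 0.051 ]
0.055 [0.4958 0.2092 0.055 ]
[0.4576 0.261  0.03  ] [0.4462 0.1582 0.03  ] [0.5433 0.2388 0.03  ] [0.5344 0.1496 0.03  ] -6.280031462882363 -5.70502431553129
```

Run:
```python
from h import *
np.set_printoptions(precision=4,suppress=True)
for i in range(5):
    c=capture("wrist");s=read_state();R=np.array(c["R"]);o=-R.T@c["t"];Rt=np.array(s["tcp_rot"])
    print(o,s["position"],Rt.T@(o-s["position"]))
    st()
```

```text
[0.5072 0.2177 0.3843] [0.5009 0.1488 0.2225] [-0.0005 -0.0692 -0.1617]
t 1.90 [0.5009 0.1488 0.2225] yaw -5.53 tilt [-0.0006  0.0001] F [ 0.3 -0.4 -0.1] M [-0.08  0.07  0.  ] open 1.000
[0.5072 0.2178 0.3843] [0.5011 0.1488 0.2226] [-0.0006 -0.0693 -0.1617]
t 1.95 [0.5011 0.1488 0.2226] yaw -5.53 tilt [-0.0003  0.0001] F [0.1 0.9 0. ] M [-0.07  0.08 -0.02] open 1.000
[0.5074 0.2177 0.3844] [0.5013 0.1487 0.2226] [-0.0006 -0.0693 -0.1618]
t 2.00 [0.5013 0.1487 0.2226] yaw -5.55 tilt [-0.0002  0.0001] F [-0.9 -0.4 -0.5] M [-0.09  0.07  0.  ] open 1.002
[0.5075 0.2176 0.3844] [0.5014 0.1485 0.2226] [-0.0006 -0.0694 -0.1618]
t 2.05 [0.5014 0.1485 0.2226] yaw -5.57 tilt [-0.0001 -0.    ] F [0.3 0.9 0.3] M [-0.07  0.05 -0.02] open 1.000
[0.5077 0.2175 0.3844] [0.5016 0.1484 0.2226] [-0.0006 -0.0694 -0.1618]
t 2.10 [0.5016 0.1484 0.2226] yaw -5.58 tilt [0. 0.] F [ 0.  -0.  -0.3] M [-0.12  0.06  0.03] open 1.001
```

```bash
python3 -m crank '[[[0.7,3.8,0],[0,0,0.004]],[[0.7,3.8,0],[0,0,0.004]],[[0.7,3.8,0],[0,0,0.004]],[[0.7,3.8,0],[0,0,0.004]],[[0.7,3.8,0],[0,0,0.004]],[[0.7,3.8,0],[0,0,0.004]],[[0.6,3.8,0],[0,0,0.004]],[[0.6,3.8,0],[0,0,0.004]],[[0.6,3.8,0],[0,0,0.004]],[[0.6,3.8,0],[0,0,0.004]],[[0.6,3.8,0],[0,0,0.004]],[[0.6,2.7,0],[0,0,0.004]]]'
python3 -m crank '[[[0,0,0],[0,0,0]],[[0,0,0],[0,0,0]],[[0,0,0],[0,0,0]],[[0,0,0],[0,0,0]]]'
python3 - <<'E'
from h import *
st();c=capture("wrist");save(c,"w2.png")
E
```

```text
time_s: 3.3
position: [0.5259, -0.3059, 0.2226]
tcp_rot: [[0.989, -0.148, 0.0], [-0.148, -0.989, -0.001], [0.001, 0.001, -1.0]]
force: [-0.5, 1.2, -0.9]
opening: 0.998
time_s: 3.7
position: [0.5258, -0.3019, 0.2225]
tcp_rot: [[0.989, -0.145, -0.001], [-0.145, -0.989, 0.001], [-0.001, -0.001, -1.0]]
force: [-0.2, -0.6, 0.2]
opening: 0.998
t 3.70 [ 0.5258 -0.3019  0.2225] yaw -8.33 tilt [-0.0006  0.0007] F [-0.2 -0.6  0.2] M [-0.17  0.08  0.01] open 0.998
```

View pics/w2.png

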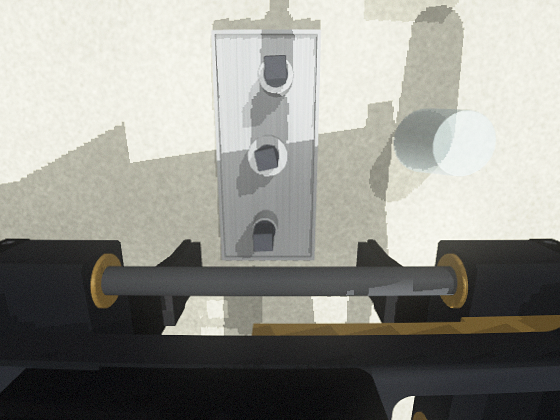

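Run:
```python
import cv2,numpy as np
t=cv2.imread("pics/w2.png")
k=8
a=cv2.resize(t[40:110,240:310],None,fx=k,fy=k,interpolation=cv2.INTER_CUBIC)
cv2.imwrite("pics/w2a.png",a)
b=cv2.resize(t[125:265,230:310],None,fx=4,fy=4,interpolation=cv2.INTER_CUBIC)
cv2.imwrite("pics/w2b.png",b)
```

```text
(no output)
```

View pics/w2a.png

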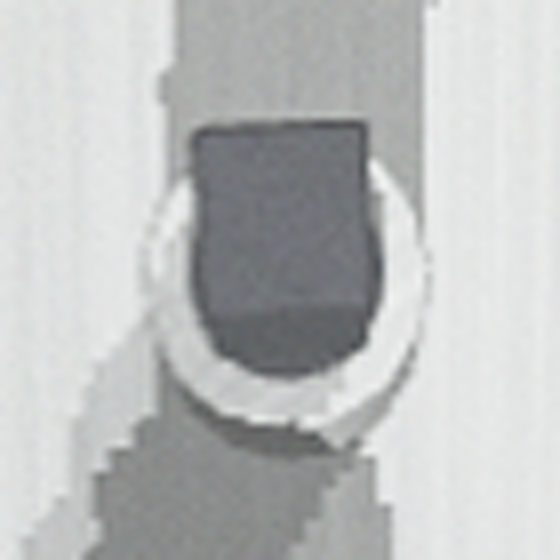

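View pics/w2b.png

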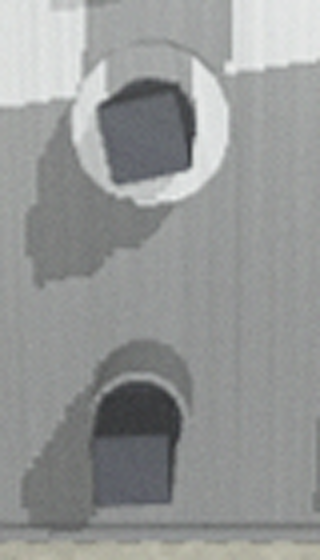

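Run:
```python
from h import *
np.set_printoptions(precision=4,suppress=True)
c=capture("wrist");st();T=capture("top")
f=lambda u:np.array([(u[0]+.5)/8-.5+240,(u[1]+.5)/8-.5+40])
a,b,d,e=[plane(c,f(u),.084) for u in((192,133),(368,122),(376,300),(196,308))]
print(a,b,d,e,"w",np.linalg.norm(a-b),np.linalg.norm(d-e),np.linalg.norm(a-e),"yaw",yaw(b-a),yaw(d-e),"ctr",(a+b+d+e)/4)
# body outer circle at z .044: left, right, bottom
print("body",[plane(c,f(u),.044)[:2] for u in((152,270),(427,270),(289,430))], plane(c,f((289.5,430-137)),.044))
# top cam face
g=lambda u:np.array([(u[0]+.5)/6-.5+320,(u[1]+.5)/6-.5+205])
print("top",plane(T,g((228,158)),.084))
print("wrist proj tcp",proj(c,[read_state()["position"]]))
# large and small
k=lambda u:np.array([(u[0]+.5)/4-.5+230,(u[1]+.5)/4-.5+125])
print("large",plane(c,k((146,139)),.084),"small",plane(c,k((132,468)),.084))
```

```text
t 3.80 [ 0.5261 -0.3022  0.2227] yaw -8.33 tilt [-0.0001  0.0002] F [ 0.1  0.8 -0.3] M [-0.07  0.04 -0.05] open 1.000
[ 0.5315 -0.1686  0.084 ] [ 0.551  -0.1703  0.084 ] [ 0.5492 -0.1889  0.084 ] [ 0.5291 -0.1868  0.084 ] w 0.019548603104602946 0.020260774826723414 0.018335334905770002 yaw -5.074523715165321 -6.000944599126613 ctr [ 0.5402 -0.1787  0.084 ]
body [array([ 0.5234, -0.1752]), array([ 0.558 , -0.1803]), array([ 0.5377, -0.1969])] [ 0.5403 -0.1805  0.044 ]
top [ 0.5415 -0.1788  0.084 ]
wrist proj tcp [[279.9017 258.5077]]
large [ 0.5196 -0.259   0.084 ] small [ 0.5031 -0.3406  0.084 ]
```

```bash
python3 -m crank '[[[-0.1,-3.1,0.5],[0,0,-0.0125]],[[-0.1,-3.1,1],[0,0,-0.0125]],[[-0.1,-3.1,2],[0,0,-0.0125]],[[-0.1,-3.1,2],[0,0,-0.0125]],[[0,0,2],[0,0,0]],[[0,0,1.5],[0,0,0]],[[0,0,0],[0,0,0]],[[0,0,0],[0,0,0]],[[0,0,0],[0,0,0]],[[0,0,0],[0,0,0]],[[0,0,0],[0,0,0]]]'
python3 - <<'E'
from h import *
st();c=capture("wrist");save(c,"w3.png");save(capture("side"),"s3.png")
E
```

```text
time_s: 4.95
position: [0.5382, -0.1804, 0.1333]
tcp_rot: [[0.995, -0.097, 0.001], [-0.097, -0.995, -0.001], [0.001, 0.001, -1.0]]
force: [-1.0, 0.3, -0.1]
opening: 1.003
t 4.95 [ 0.5382 -0.1804  0.1333] yaw -5.58 tilt [ 0.0014 -0.0008] F [-1.   0.3 -0.1] M [-0.12  0.03  0.06] open 1.003
```

View pics/w3.png

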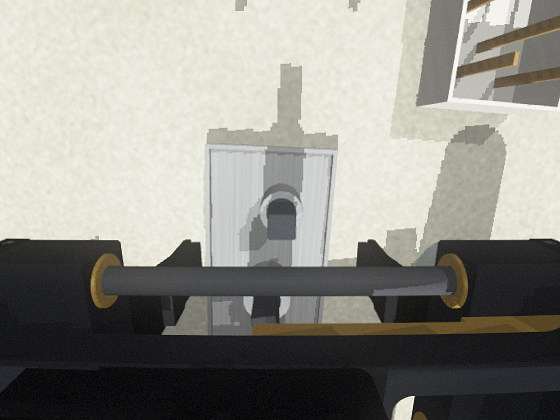

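View pics/s3.png

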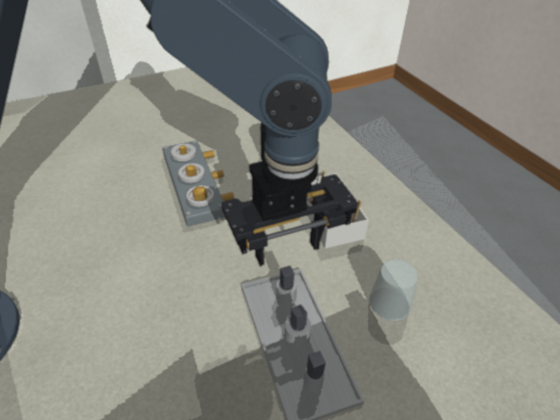

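Run:
```python
import cv2
t=cv2.imread("pics/w3.png")
cv2.imwrite("pics/w3z.png",cv2.resize(t[185:260,250:315],None,fx=8,fy=8,interpolation=cv2.INTER_CUBIC))
```

```text
(no output)
```

View pics/w3z.png

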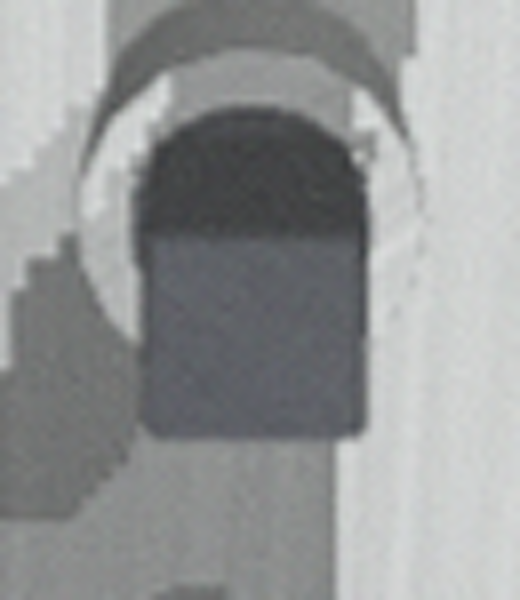

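Run:
```python
from h import *
np.set_printoptions(precision=4,suppress=True)
c=capture("wrist");st();f=lambda u:np.array([(u[0]+.5)/8-.5+250,(u[1]+.5)/8-.5+185])
P=plane(c,f((254.5,338)),.084);print(P)
B=[plane(c,f(u),.044) for u in ((78,215),(420,215))];print(B,(B[0]+B[1])/2)
s=read_state();R=np.array(s["tcp_rot"]);print("tool frame",R.T@(P-s["position"]))
```

```text
t 5.10 [ 0.5379 -0.1802  0.1329] yaw -5.57 tilt [ 0.0006 -0.0003] F [ 0.1  0.  -0.8] M [-0.1   0.07  0.01] open 0.998
[ 0.5397 -0.1778  0.084 ]
[array([ 0.5219, -0.1753,  0.044 ]), array([ 0.5572, -0.1788,  0.044 ])] [ 0.5395 -0.1771  0.044 ]
tool frame [ 0.0015 -0.0026  0.0489]
```

```bash
python3 -m crank '[[[0.15,-0.25,0],[0,0,0]],[[0,0,2],[0,0,0]],[[0,0,2],[0,0,0]],[[0,0,2],[0,0,0]],[[0,0,1.5],[0,0,0]],[[0,0,0.4],[0,0,0]],[[0,0,0],[0,0,0]],[[0,0,0],[0,0,0]],[[0,0,0],[0,0,0]],[[0,0,0],[0,0,0]]]'
python3 -c "
from h import *
st();save(capture('side'),'s4.png')"
```

```text
time_s: 6.1
position: [0.5401, -0.1779, 0.0544]
tcp_rot: [[0.995, -0.097, 0.001], [-0.097, -0.995, -0.001], [0.002, 0.001, -1.0]]
force: [-0.5, 0.0, -0.1]
opening: 0.998
t 6.10 [ 0.5401 -0.1779  0.0544] yaw -5.56 tilt [ 0.0015 -0.0008] F [-0.5  0.  -0.1] M [-0.08  0.04 -0.01] open 0.998
```

View pics/s4.png

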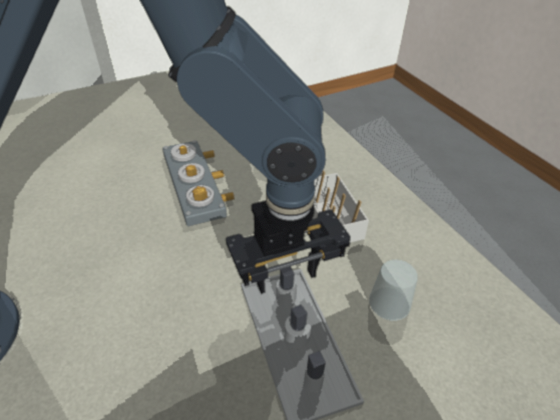

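The fingers straddle the medium socket at (287,280), the stirrer box is clear of the arm. Close.

```bash
python3 -m crank '[[[0,0,0.1],[0,0,0]],[[0,0,0],[0,0,0]],[[0,0,0],[0,0,0]],[[0,0,0],[0,0,0]],[[0,0,0],[0,0,0]],[[0,0,0],[0,0,0]],[[0,0,0],[0,0,0]],[[0,0,0],[0,0,0]],[[0,0,0],[0,0,0]],[[0,0,0],[0,0,0]]]' 1
python3 -c "
from h import *
st();save(capture('wrist'),'w5.png')"
```

```text
time_s: 7.15
position: [0.5397, -0.1777, 0.0525]
tcp_rot: [[0.995, -0.097, 0.0], [-0.097, -0.995, -0.0], [0.0, 0.0, -1.0]]
force: [0.4, -0.1, -0.7]
opening: 0.227
t 7.15 [ 0.5397 -0.1777  0.0525] yaw -5.56 tilt [ 0.0003 -0.0001] F [ 0.4 -0.1 -0.7] M [-0.1   0.02  0.05] open 0.227
```

View pics/w5.png

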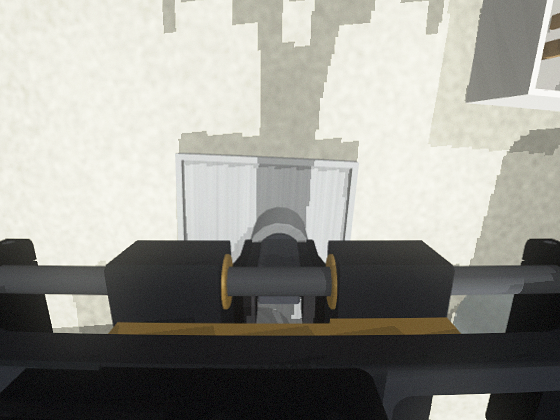

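```bash
python3 -m crank '[[[0,0,-1],[0,0,0]],[[0,0,-2.5],[0,0,0]],[[0,0,-3],[0,0,0]],[[0,0,-1.5],[0,0,0]]]'
python3 -m crank '[[[-0.8,-2,0],[0,0,0]],[[-0.8,-3,0],[0,0,0]],[[-0.8,-3.5,0],[0,0,0]],[[-0.8,-3.5,0],[0,0,0]],[[-0.8,-3.5,0],[0,0,0.004]],[[-0.8,-3.5,0],[0,0,0]],[[-0.8,-3.5,0],[0,0,0]],[[-0.8,-3.5,0],[0,0,0]],[[-0.8,-3,0],[0,0,0]],[[-0.8,-2.5,0],[0,0,0]],[[0,-2,0],[0,0,0]],[[0,0,0],[0,0,0]]]'
python3 -m crank '[[[0,0,0],[0,0,0]],[[0,0,0],[0,0,0]],[[0,0,0],[0,0,0]],[[0,0,0],[0,0,0]]]'
python3 -c "
from h import *
st();save(capture('wrist'),'w6.png');save(capture('side'),'s6.png')"
```

```text
time_s: 7.6
position: [0.5403, -0.178, 0.135]
tcp_rot: [[0.995, -0.097, 0.002], [-0.097, -0.995, -0.001], [0.003, 0.001, -1.0]]
force: [-0.9, 0.1, -2.4]
opening: 0.224
time_s: 8.8
position: [0.4927, 0.1658, 0.133]
tcp_rot: [[0.995, -0.097, 0.001], [-0.097, -0.995, 0.001], [0.001, -0.001, -1.0]]
force: [0.1, -0.2, -2.3]
opening: 0.226
time_s: 9.2
position: [0.4932, 0.1628, 0.1325]
tcp_rot: [[0.995, -0.102, -0.0], [-0.102, -0.995, -0.0], [-0.0, 0.0, -1.0]]
force: [-0.4, 0.4, -2.9]
opening: 0.23
t 9.20 [0.4932 0.1628 0.1325] yaw -5.87 tilt [-0.0003 -0.0001] F [-0.4  0.4 -2.9] M [-0.15  0.04  0.07] open 0.230
```

View pics/w6.png

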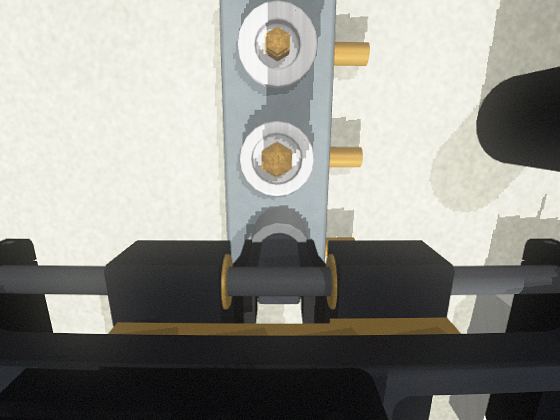

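View pics/s6.png

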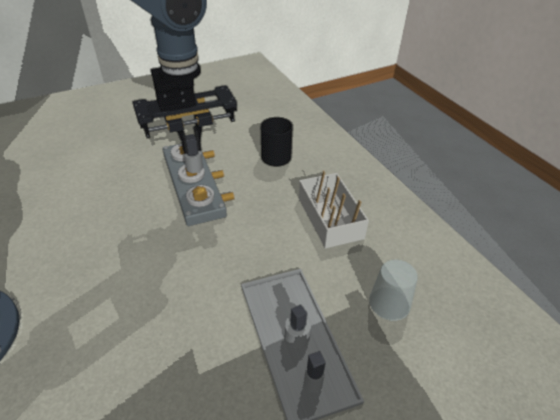

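Run:
```python
import cv2
t=cv2.imread("pics/w6.png")
cv2.imwrite("pics/w6z.png",cv2.resize(t[115:265,230:325],None,fx=4,fy=4,interpolation=cv2.INTER_CUBIC))
cv2.imwrite("pics/w6y.png",cv2.resize(t[115:205,230:325],None,fx=6,fy=6,interpolation=cv2.INTER_CUBIC))
```

```text
(no output)
```

View pics/w6z.png

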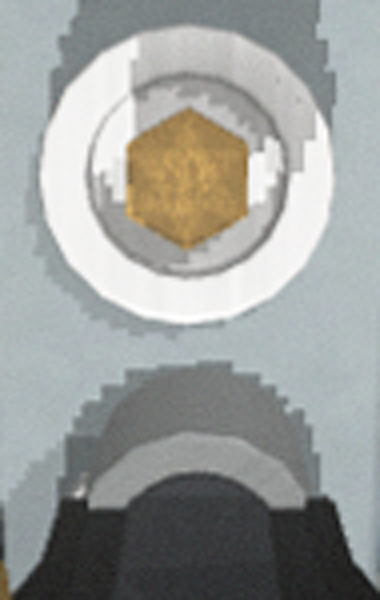

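View pics/w6y.png

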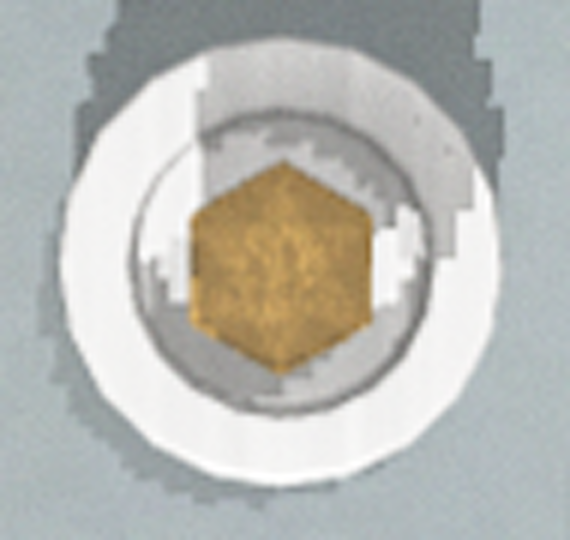

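Run:
```python
from h import *
np.set_printoptions(precision=4,suppress=True)
c=capture("wrist");st()
f=lambda u,k:np.array([(u[0]+.5)/k-.5+230,(u[1]+.5)/k-.5+115])
s=read_state();R=np.array(s["tcp_rot"]);q=lambda P:R.T@(P-s["position"])
for z in (.044,.047,.050): print("nut",z,plane(c,f((281.5,267),6),z),q(plane(c,f((281.5,267),6),z)))
for z in (.036,.038,.041): 
  print("rim",z,plane(c,f((280,262.5),6),z),np.linalg.norm(plane(c,f((60,262),6),z)-plane(c,f((500,262),6),z)),np.linalg.norm(plane(c,f((280,38),6),z)-plane(c,f((280,487),6),z)))
a=plane(c,f((198,433),4),s["position"][2]-.0085);b=plane(c,f((200,362),4),s["position"][2]-.0485)
print("top ctr tool",q(a)+[0,.0185,0],"mouth ctr",q(b)+[0,.0185,0])
```

```text
t 9.35 [0.4931 0.1631 0.1325] yaw -5.84 tilt [-0.0002 -0.    ] F [-0.4  0.5 -3. ] M [-0.07  0.03 -0.  ] open 0.230
nut 0.044 [0.4957 0.2095 0.044 ] [-0.0022 -0.0464  0.0885]
nut 0.047 [0.4957 0.2097 0.047 ] [-0.0022 -0.0466  0.0855]
nut 0.05 [0.4958 0.21   0.05  ] [-0.0021 -0.0469  0.0825]
rim 0.036 [0.4954 0.2094 0.036 ] 0.060092677808885726 0.06087890526722343
rim 0.038 [0.4954 0.2096 0.038 ] 0.05962744549763313 0.060407586051027494
rim 0.041 [0.4955 0.2098 0.041 ] 0.05892959703075423 0.05970060722673363
top ctr tool [-0.0002  0.0008  0.0085] mouth ctr [0.0002 0.0001 0.0485]
```

```bash
python3 -m crank '[[[-0.1,-2.4,0],[0,0,0]],[[-0.1,-2.3,0],[0,0,0]],[[0,0,1.5],[0,0,0]],[[0,0,1.3],[0,0,0]],[[0,0,0],[0,0,0]],[[0,0,0],[0,0,0]],[[0,0,0],[0,0,0]],[[0,0,0],[0,0,0]]]'
python3 -c "
from h import *
st();save(capture('wrist'),'w7.png');save(capture('side'),'s7.png');save(capture('top'),'t7.png')
a=cv2.imread('pics/s7.png')[100:230,130:260];b=cv2.imread('pics/w7.png')[140:260,200:360]
cv2.imwrite('pics/s7z.png',np.hstack([cv2.resize(a,(390,390),interpolation=cv2.INTER_CUBIC),cv2.resize(b,(400,390),interpolation=cv2.INTER_CUBIC)]))"
```

```text
time_s: 10.15
position: [0.4963, 0.2103, 0.1051]
tcp_rot: [[0.995, -0.101, 0.001], [-0.101, -0.995, 0.0], [0.001, -0.0, -1.0]]
force: [-0.1, 0.2, -2.5]
opening: 0.228
t 10.15 [0.4963 0.2103 0.1051] yaw -5.82 tilt [0.001  0.0002] F [-0.1  0.2 -2.5] M [-0.1   0.   -0.01] open 0.228
```

View pics/s7z.png

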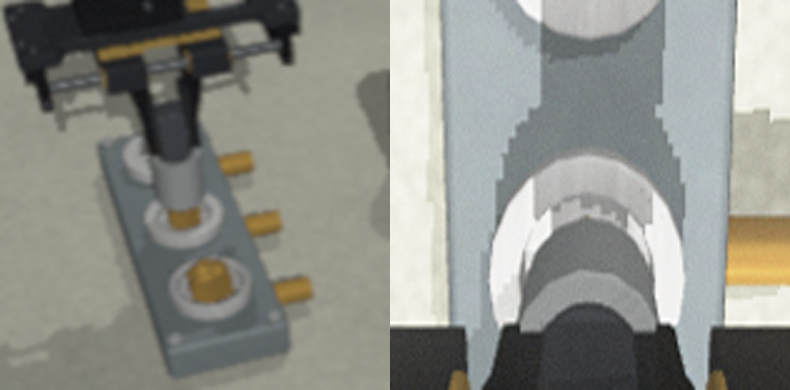

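```bash
python3 -m crank '[[[-0.05,0.05,0.3],[0,0,0]],[[0,0,0.3],[0,0,0]],[[0,0,0],[0,0,0]],[[0,0,0],[0,0,0]],[[0,0,0],[0,0,0]]]'
python3 -c "from h import *;st()"
python3 -m crank '[[[0,0,0.15],[0,0,0]],[[0,0,0.15],[0,0,0]],[[0,0,0.15],[0,0,0]],[[0,0,0],[0,0,0]],[[0,0,0],[0,0,0]]]'
python3 -c "from h import *;st()"
```

```text
time_s: 10.8
position: [0.4953, 0.2102, 0.0985]
tcp_rot: [[0.995, -0.101, -0.0], [-0.101, -0.995, -0.0], [-0.0, 0.0, -1.0]]
force: [0.1, 0.5, -2.2]
opening: 0.228
t 10.80 [0.4953 0.2102 0.0985] yaw -5.78 tilt [-0. -0.] F [ 0.1  0.5 -2.2] M [-0.09  0.07 -0.06] open 0.228
time_s: 11.3
position: [0.4952, 0.2101, 0.0939]
tcp_rot: [[0.995, -0.101, -0.0], [-0.101, -0.995, -0.0], [-0.0, 0.0, -1.0]]
force: [-0.6, -0.2, -2.5]
opening: 0.231
t 11.30 [0.4952 0.2101 0.0939] yaw -5.79 tilt [-0.0003 -0.0001] F [-0.6 -0.2 -2.5] M [-0.16  0.09  0.04] open 0.231
```

```bash
python3 -m crank '[[[0,0,0.1],[0,0,0]],[[0,0,0.1],[0,0,0]],[[0,0,0],[0,0,0]],[[0,0,0],[0,0,0]]]'
python3 -c "from h import *;st()"
python3 -m crank '[[[0,0,0.1],[0,0,0]],[[0,0,0.1],[0,0,0]],[[0,0,0],[0,0,0]],[[0,0,0],[0,0,0]]]'
python3 -c "from h import *;st()"
```

```text
time_s: 11.7
position: [0.4953, 0.2101, 0.092]
tcp_rot: [[0.995, -0.101, -0.0], [-0.101, -0.995, -0.0], [-0.0, 0.0, -1.0]]
force: [0.2, -0.5, -3.3]
opening: 0.227
t 11.70 [0.4953 0.2101 0.092 ] yaw -5.79 tilt [-0.0002 -0.    ] F [ 0.2 -0.5 -3.3] M [-0.11  0.11 -0.05] open 0.227
time_s: 12.1
position: [0.4953, 0.2101, 0.09]
tcp_rot: [[0.995, -0.101, -0.0], [-0.101, -0.995, -0.0], [-0.0, 0.0, -1.0]]
force: [-0.2, 0.1, -1.9]
opening: 0.225
t 12.10 [0.4953 0.2101 0.09  ] yaw -5.79 tilt [-0.0001 -0.0001] F [-0.2  0.1 -1.9] M [-0.18  0.07  0.03] open 0.225
```

```bash
python3 -m crank '[[[0,0,0.1],[0,0,0]],[[0,0,0.1],[0,0,0]],[[0,0,0],[0,0,0]],[[0,0,0],[0,0,0]]]'
python3 -c "from h import *;st()"
python3 -m crank '[[[0,0,0.1],[0,0,0]],[[0,0,0.1],[0,0,0]],[[0,0,0],[0,0,0]],[[0,0,0],[0,0,0]]]'
python3 -c "from h import *;st();c=capture('side');save(c,'s8.png')
a=cv2.imread('pics/s8.png')[100:230,130:260];w=capture('wrist');save(w,'w8.png');b=cv2.imread('pics/w8.png')[140:260,200:360]
cv2.imwrite('pics/s8z.png',np.hstack([cv2.resize(a,(390,390),interpolation=cv2.INTER_CUBIC),cv2.resize(b,(400,390),interpolation=cv2.INTER_CUBIC)]))"
```

```text
time_s: 12.5
position: [0.4953, 0.2101, 0.088]
tcp_rot: [[0.995, -0.101, -0.0], [-0.101, -0.995, -0.0], [-0.0, 0.0, -1.0]]
force: [1.1, -0.8, -2.9]
opening: 0.226
t 12.50 [0.4953 0.2101 0.088 ] yaw -5.79 tilt [-0. -0.] F [ 1.1 -0.8 -2.9] M [-0.21 -0.02  0.02] open 0.226
time_s: 12.9
position: [0.4953, 0.2101, 0.086]
tcp_rot: [[0.995, -0.101, 0.0], [-0.101, -0.995, -0.0], [0.0, 0.0, -1.0]]
force: [0.7, -1.6, -2.7]
opening: 0.226
t 12.90 [0.4953 0.2101 0.086 ] yaw -5.79 tilt [ 0. -0.] F [ 0.7 -1.6 -2.7] M [-0.25 -0.03  0.02] open 0.226
```

View pics/s8z.png

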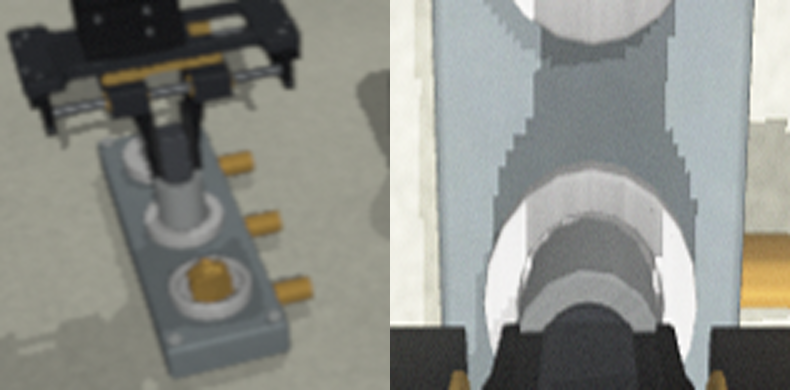

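```bash
python3 -m crank '[[[0,0.04,0.1],[0,0,0]],[[0,0,0.1],[0,0,0]],[[0,0,0],[0,0,0]],[[0,0,0],[0,0,0]]]'
python3 -c "from h import *;st()"
python3 -m crank '[[[0,0,0.1],[0,0,0]],[[0,0,0.1],[0,0,0]],[[0,0,0],[0,0,0]],[[0,0,0],[0,0,0]]]'
python3 -c "from h import *;st()"
python3 -m crank '[[[0,0,0.1],[0,0,0]],[[0,0,0.1],[0,0,0]],[[0,0,0],[0,0,0]],[[0,0,0],[0,0,0]]]'
python3 -c "from h import *;st()"
```

```text
time_s: 13.4
position: [0.4951, 0.2098, 0.084]
tcp_rot: [[0.995, -0.101, -0.0], [-0.101, -0.995, 0.0], [-0.0, -0.0, -1.0]]
force: [0.1, -0.1, -2.8]
opening: 0.232
t 13.40 [0.4951 0.2098 0.084 ] yaw -5.79 tilt [-0.0003  0.    ] F [ 0.1 -0.1 -2.8] M [-0.11  0.01  0.02] open 0.232
time_s: 13.8
position: [0.4954, 0.2098, 0.0825]
tcp_rot: [[0.995, -0.101, 0.0], [-0.101, -0.995, 0.0], [0.0, -0.0, -1.0]]
force: [-0.4, -0.1, 4.1]
opening: 0.226
t 13.80 [0.4954 0.2098 0.0825] yaw -5.79 tilt [0.0005 0.0002] F [-0.4 -0.1  4.1] M [-0.08  0.29  0.04] open 0.226
time_s: 14.2
position: [0.4957, 0.2098, 0.0823]
tcp_rot: [[0.995, -0.101, 0.002], [-0.101, -0.995, 0.0], [0.002, -0.0, -1.0]]
force: [-3.1, -0.6, 16.5]
opening: 0.226
t 14.20 [0.4957 0.2098 0.0823] yaw -5.78 tilt [0.0016 0.0002] F [-3.1 -0.6 16.5] M [-0.33  0.88 -0.01] open 0.226
```

```bash
python3 -m crank '[[[0,0,-0.1],[0,0,0]],[[0,0,0],[0,0,0]],[[0,0,0],[0,0,0]],[[0,0,0],[0,0,0]]]'
python3 - <<'E'
from h import *
st();c=capture('side');save(c,'s9.png')
a=cv2.imread('pics/s9.png')[100:230,130:260];w=capture('wrist');save(w,'w9.png');b=cv2.imread('pics/w9.png')[140:260,200:360]
cv2.imwrite('pics/s9z.png',np.hstack([cv2.resize(a,(390,390),interpolation=cv2.INTER_CUBIC),cv2.resize(b,(400,390),interpolation=cv2.INTER_CUBIC)]))
E
```

```text
time_s: 14.6
position: [0.4957, 0.2098, 0.0823]
tcp_rot: [[0.995, -0.101, 0.001], [-0.101, -0.995, 0.0], [0.001, -0.0, -1.0]]
force: [-1.6, 0.1, 10.0]
opening: 0.225
t 14.60 [0.4957 0.2098 0.0823] yaw -5.78 tilt [0.0013 0.0002] F [-1.6  0.1 10. ] M [-0.21  0.55 -0.01] open 0.225
```

View pics/s9z.png

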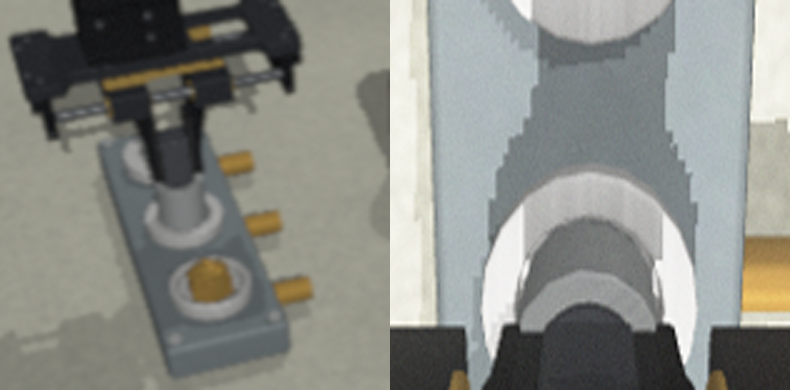

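View pics/s9.png

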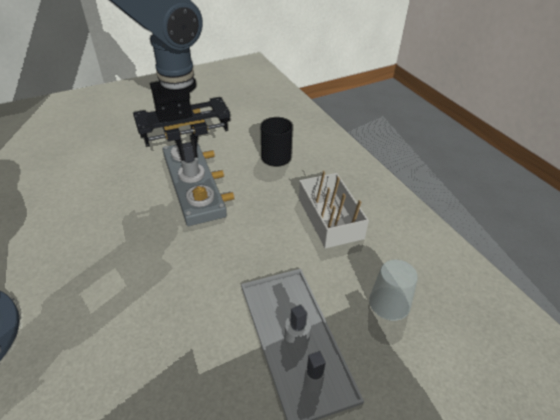

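```bash
python3 -c "
from h import *
from rig import bot
st();print(bot.hand_in())"
```

```text
t 14.70 [0.4956 0.2098 0.0823] yaw -5.79 tilt [0.0011 0.0002] F [-1.6 -1.2 10.3] M [-0.26  0.58 -0.01] open 0.230
the job is handed in; nothing more can be done
None
```

The medium socket is fully home and upright on the middle nut, still gripped, and the job was handed in at 14.7 s. The wrist pictures showed the middle nut to be the medium one of the three, so I tried the medium socket first. I did not try the small and large sockets; both still stand where they started on the tray.

**Last checks:**
- **Seating:** The socket slid past the nut's top and the rim with almost no force, then met a firm stop with its mouth at z of about 33.8 mm.
- **Depth:** Comparing the cup rim with the block's known width in the picture puts the cup floor at about 33.5 mm, give or take 1.5 mm. That agrees with the stop; the wrong-socket stops would be 8 or 17 mm higher.
- **Grip:** Tilt is under 0.1 degrees, the downward push is about 10 N, and the jaws measure about 20 mm, which matches the adapter. The wrist picture showed no slip.
- **Other objects:** The last side picture shows the mug, tumbler and stirrer box undisturbed.

**Disagreements:** The top camera put the nut about 2.5 mm lower in y than the wrist camera, so I used the wrist camera, and the socket went on there. My first guess that the cup floor was level with the block top (30 mm) was about 4 mm too low.

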